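# Pop and swing open the push-to-open caddy

### The job

Open up the blue caddy so the kazoos can be put away later: gently press its push-to-open door near the free edge and let the spring pop it ajar, then push the door from its inside with the fingertips until it stands wide open, square or a little past square to the caddy's front. Only touch and push the door, never take it between the fingers. Leave the caddy's white sliding top lid shut, and leave the kazoos, the tin and the clear box with the ball alone.

Things in the scene. Friction and masses are not known exactly. Their poses are not given: they have to be found in the camera images.
- caddy: Blue plastic caddy fixed to the table, 131 mm deep (its x), 180 mm wide (its y), 150 mm tall. Origin: centre of its underside; z up. Its own -x is its front, which the blue push-to-open door covers; the front faces the far right of the table, as seen from the robot. On top is a white sliding lid.
- door (a joint): Angle (rad) of the door about its upright hinge. 0 closed and latched; negative = pressed in (stop at -0.036, about 5 mm at the free edge); about 0.75 = ajar as the spring leaves it; 1.57 = square to the front; stop at 1.95. Once ajar it turns with light friction (under 0.5 N at the edge) and stays where it is left.
- door_hinge (a point): Point on the door's upright hinge axis (dark steel pin) at the level of the door's top edge, 140 mm above the table. In the caddy's frame: x -65, y +86 mm. The axis lies in the middle of the door's thickness. The closed door runs from here towards the caddy's -y and swings out to the caddy's -x.
- door_pad (a point): Where to press: centre of a white 22 mm spot on the door's outer face, 140 mm from the hinge axis, 109 mm above the table; the point lies mid-thickness, 4 mm behind the outer face. Turns with the door: x = door normal, outer to inner face; y = towards the hinge. Press in 3 mm or on to the stop at 5 mm (about 3 N; less does not release it) and withdraw: the spring pushes the door ajar in about half a second.
- door_edge (a point): Top of the door's free edge (white stripe), mid-thickness, 170 mm from the hinge axis, 140 mm above the table; turns with the door. The blue door is upright, 168 mm wide, 126 mm tall, 8 mm thick, its bottom 14 mm above the table, its outer face 10 mm proud of the caddy's body; no handle. Low down inside, 35 to 50 mm above the table, a 27 mm striker stub sticks out of its inner face and a plunger out of the caddy.
- lid (a joint): How far (m) the white sliding lid on the caddy's top is slid towards the caddy's +x (back). 0 = shut; leave it so. Top face 149 mm above the table.
- cube_box: Clear acrylic cube box, 80 mm, open on top, loose. Origin: centre of its underside. Leave alone.
- ball_center (a point): Centre of the green rubber ball, 36 mm across, lying loose in the acrylic box.
- tin: Small stainless steel tin, 60 x 95 x 22 mm, its hinged lid standing open to about 80 mm high, loose. Origin: centre of its underside. Leave alone.
- kazoo1: Yellow plastic kazoo, 120 mm long (its x), 25 mm wide, 33 mm tall, lying loose. Origin: centre of its underside. Leave alone.
- kazoo2: Yellow plastic kazoo, 120 mm long (its x), 25 mm wide, 33 mm tall, lying loose. Origin: centre of its underside. Leave alone.
- kazoo3: Yellow plastic kazoo, 120 mm long (its x), 25 mm wide, 33 mm tall, lying loose. Origin: centre of its underside. Leave alone.
- kazoo4: Yellow plastic kazoo, 120 mm long (its x), 25 mm wide, 33 mm tall, lying loose. Origin: centre of its underside. Leave alone.

How it is judged:
By the outcome, as a careful person would: the job done as asked, in the order asked, and still so for the second after the job is handed in, with the robot touching nothing.
It also fails if it takes over 42 s, if anything falls off the work surface, if the arm or the gripper's body presses on something with over 40 N, if the wrist force passes 120 N, or if a joint passes its speed limit or range.

### The arm

A 7-joint arm with a two-finger parallel gripper is mounted at the origin on the work surface. World frame = base frame: x ahead of the robot, y to its left, z up, the work surface at z = 0. Lengths are in m, angles in rad, forces in N, time in s.
With the tool pointing down it reaches from about 0.4 to 0.85 m from the base axis. Payload 10.4 kg.
Tool frame: the origin (TCP) lies between the finger pads; the fingertips stand ahead of it and the grasp point (between the pads) lies 6 mm ahead of it (finger_overhang is the z of the fingertips in the tool frame, in m); z points along the fingers, y is the direction in which the jaws open and shut (so a half turn about z gives the same grasp; the last joint's range is limited). The gripper opens to 85 mm and grips with 20 to 120 N. Pads are 22 mm wide; open, the fingers measure 114 mm over their backs; the gripper's body (76 mm by 85 mm) begins 54 mm behind the grasp point. The pads swing forward as they close: fully open they stand 13 mm farther back than shut.
Start: joints at [1.145, 0.332, -0.065, 1.46, 0.022, 1.35, -0.088], TCP at [0.245, -0.575, 0.256] pointing down, gripper open.
Joint ranges: [-2.6, 2.6], [-0.5, 2.12], [-1.47, 1.34], [0.16, 2.42], [-1.27, 4.41], [0.06, 2.06], [-2.6, 2.6]. Speed limits (rad/s): [2.22, 2.22, 2.79, 2.79, 3.14, 3.14, 3.14].

### API

Orientations are given as a unit quaternion [x, y, z, w].
In Python, from workcell import * gives the robot as it stands.
- The arm moves only by the shell command python3 -m creep 'ROWS' [FORCE]. ROWS is JSON, a list of rows, each a list of 7 numbers: the turn, a rotation vector about the tool's x, y, z in rad, then the shift along the tool's x, y, z in mm, then the closure in counts, from 0 (fully open) to 255 (shut). In form: [[wx, wy, wz, dx, dy, dz, claw], ...]. A call has 1 to 8 rows; each row shifts and turns the commanded pose from where the row before left it, along the tool's axes as they then stand; what a row does not reach is not made up. A row lasts 1/10 s, in which the tool goes at most 50 mm and 8.59 degrees, less where a joint would pass 70% of its speed; a pose out of reach is approached as far as the arm can. A call is refused whole if a number of a shift passes 50 or a number of a turn 0.15, either way. A call with a gripper value outside its range is refused whole. The fingers move at their own pace and stop on an object; FORCE is the grip in N (left out, the last holds). Time passes only in rows, so rows that do not move let the fingers close. It gives the time, the measured TCP pose, the force and the opening at its end, in the units of the state.
- get_obs(): the state, without advancing time (a new reading comes with each control period).
- camera(name): name is "scene" or "side" or "wrist"; returns (picture, depth): 384x512x3 uint8, blue, green, red; 384x512 float32, m along the optical axis (not along the pixel's ray), 0 where there is no reading.
- camera_model(name): a dict with "camera_matrix" (3x3 intrinsics, pixels), "R" (3x3) and "t" (3): a world point X has camera coordinates R X + t; the wrist camera has in their place "mount" (4x4, takes a point from camera to tool coordinates, whose origin is the TCP and whose axes are the flange's). Camera axes: x right, y down, z forward; pixel columns grow to the right and rows downward; lengths in m; the calibration is good to about 2 mm. The wrist camera is an equidistant fisheye: a pixel r from the principal point sees the ray r / f radians off the axis. A picture is of the moment at which its call begins: read the wrist's pose just before it. camera_model takes no time and is no camera call.
- hand_in(): hands the job in, once; it reports no verdict.
The state is a dict: "clock": time; "joint_pos": joint angles; "joint_velocities": joint speeds; "tau": joint torques, N m; "position": TCP position; "ee_rot": TCP orientation; "ft_force": force on the tool from outside, world axes, zero at the start; "torque": the same for the moment, N m; "grip_width": opening from 0.0 (shut) to 1.0 (fully open).
Only numpy, scipy, OpenCV 4.12 (cv2) and the standard library are available. Lean on these libraries where they do the work, as an engineer would, in place of code of your own. Each camera call takes 0.05 s, during which the arm holds its last target.

## Working session

There is one attempt and no reset: what is moved stays moved. The work goes in short steps, Python scripts to look and compute and a shell command to move; the robot and the scene stay as the last step left them, time stands still between calls to the robot, and variables do not carry over. Pictures are saved under pics/ and viewed, and the job is handed in when it is done.

```bash
mkdir -p pics; ls
python3 - <<'E'
from workcell import *
import cv2
o=get_obs(); print(o)
for n in("scene","side","wrist"):
    p,d=camera(n); cv2.imwrite(f"pics/{n}0.png",p); import numpy as np; np.save(f"pics/{n}0.npy",d)
    print(n,camera_model(n))
E
```

```text
pics
{'clock': 0.0, 'joint_pos': array([ 1.14538781,  0.33287052, -0.06473337,  1.46093893,  0.02157211,
        1.34987104, -0.08850033]), 'joint_velocities': array([ 0.00084286, -0.00050625,  0.00168028, -0.00108464,  0.00062953,
        0.0005646 ,  0.00010321]), 'tau': array([ 2.00014671e-03, -6.25439572e+01,  5.05579705e-02, -3.91607809e+01,
        1.63516944e-02,  9.90390225e-03,  2.86381794e-05]), 'position': array([ 0.2448956 , -0.57466224,  0.25551795]), 'ee_rot': array([ 9.79781787e-01,  2.00067900e-01, -1.51889197e-04, -6.80141584e-04]), 'ft_force': array([-0.30064625,  0.50248819, -0.94494118]), 'torque': array([0.00573474, 0.0166812 , 0.00146797]), 'grip_width': 0.9995213198588269}
scene {'camera_matrix': array([[396.16889639,   0.        , 257.46598085],
       [  0.        , 396.16889639, 186.73347041],
       [  0.        ,   0.        ,   1.        ]]), 'R': array([[ 0.83042412,  0.55697966,  0.01301697],
       [ 0.44478774, -0.6487208 , -0.61751534],
       [-0.33549911,  0.51858942, -0.78645112]]), 't': array([-0.40484685, -0.14649517,  1.44744666])}
side {'camer
[... 199 characters left out ...]
2583, -0.0036362 ],
       [-0.11622982, -0.52754278, -0.84153981],
       [ 0.17449024,  0.82325915, -0.54018287]]), 't': array([-0.45063316,  0.15620043,  1.61138898])}
wrist {'camera_matrix': array([[297.31863964,   0.        , 259.84461754],
       [  0.        , 297.31863964, 193.08355606],
       [  0.        ,   0.        ,   1.        ]]), 'mount': array([[ 5.54952350e-05, -9.59659918e-01, -2.81163367e-01,
         7.15601709e-02],
       [ 9.99999850e-01, -9.97287110e-05,  5.37768752e-04,
         2.27078724e-04],
       [-5.44115177e-04, -2.81163355e-01,  9.59659769e-01,
        -1.19037948e-01],
       [ 0.00000000e+00,  0.00000000e+00,  0.00000000e+00,
         1.00000000e+00]])}
```

View pics/scene0.png

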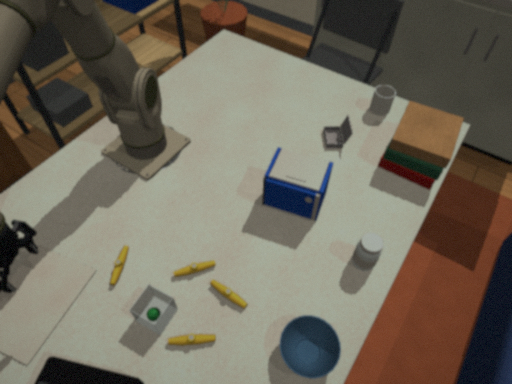

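View pics/side0.png

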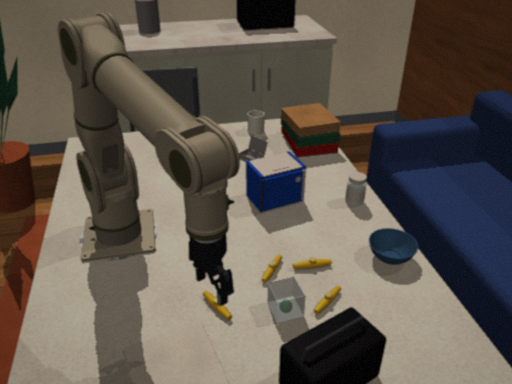

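View pics/wrist0.png

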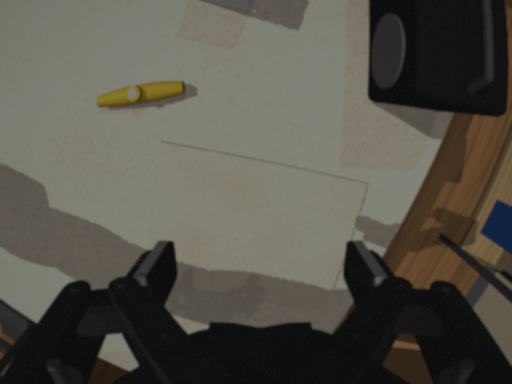

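Run:
```python
import cv2
p=cv2.imread("pics/scene0.png")[130:230,240:350]; cv2.imwrite("pics/c1.png",cv2.resize(p,None,fx=6,fy=6,interpolation=cv2.INTER_CUBIC)[:, :660])
p=cv2.imread("pics/side0.png")[140:220,230:320]; cv2.imwrite("pics/c2.png",cv2.resize(p,None,fx=7,fy=7,interpolation=cv2.INTER_CUBIC))
```

```text
(no output)
```

View pics/c1.png

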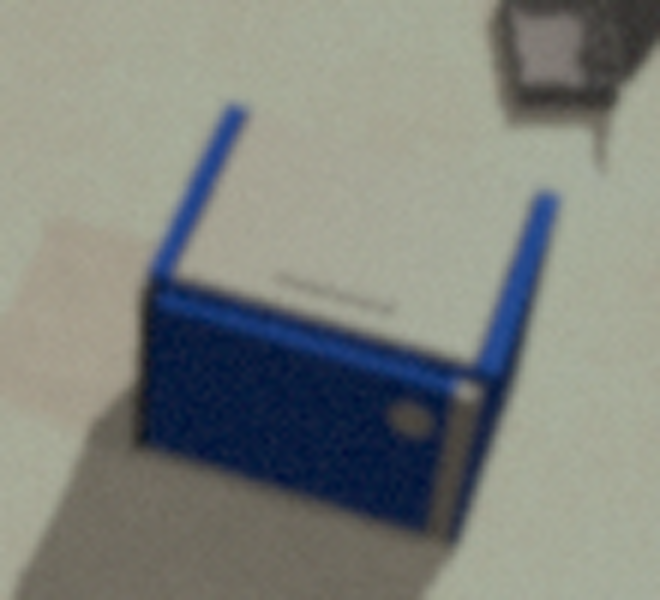

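View pics/c2.png

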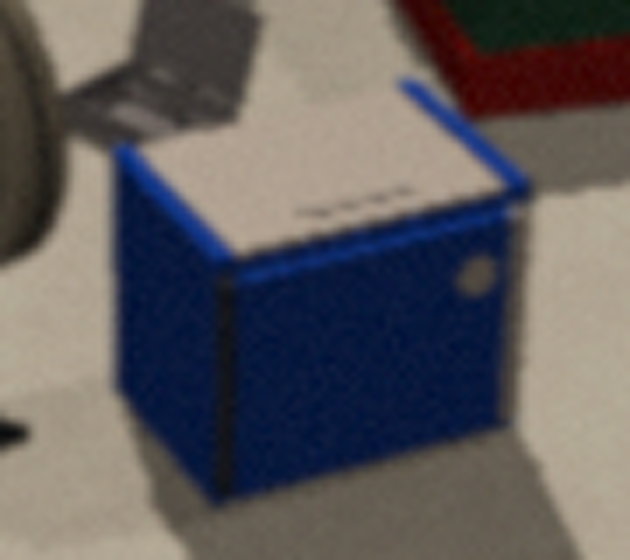

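```bash
cat > h.py <<'E'
import numpy as np, cv2
from workcell import *
from scipy.spatial.transform import Rotation as Rt
def proj(n,X,M=None):
    m=M or camera_model(n); c=np.asarray(X)@m["R"].T+m["t"]; u=c@m["camera_matrix"].T; return u[:,:2]/u[:,2:]
E
python3 - <<'E'
from h import *
from scipy.optimize import least_squares
S=dict(a=np.array([[408,418],[155,293],[463,388.],[235,105],[548,195]])/6-.4+[240,130],
       b=np.array([[475,275],[228,272],[515,212.],[408,80],[122,150]])/7-.4+[230,140])
L=np.array([[-69,-54,109],[-69,86,140],[-69,-82,140],[65,87,150],[65,-87,150]])/1e3
Lb=L.copy(); Lb[3]=[.065,-.087,.150]; Lb[4]=[.065,.087,.15]
A,B=camera_model("scene"),camera_model("side")
def W(L,q): return Rt.from_euler('z',q[2]).apply(L)+[q[0],q[1],0]
f=lambda q:np.r_[(proj("scene",W(L,q),A)-S['a']).ravel(),(proj("side",W(Lb,q),B)-S['b']).ravel()]
best=min((least_squares(f,[.6,.0,y],loss='soft_l1') for y in np.arange(0,6.28,.7)),key=lambda r:r.cost)
print(best.x,best.cost,f(best.x).reshape(-1,2).round(1))
q=best.x
for n,p in dict(hinge=[-65,86,140],pad=[-69,-54,109],edge=[-65,-84,140]).items(): print(n,W(np.array([p])/1e3,q))
# depth check
for n,uv in (("scene",S['a']),("side",S['b'])):
    d=np.load(f"pics/{n}0.npy");m=camera_model(n)
    u,v=uv[0]; z=np.median(d[int(v)-1:int(v)+2,int(u)-1:int(u)+2]); print(n,m["R"].T@(np.linalg.inv(m["camera_matrix"])@[u,v,1]*z-m["t"]))
E
```

```text
[0.56495763 0.10297217 1.78742701] 6.32816800758174 [[-0.1 -0.1]
 [-1.8  0.4]
 [ 1.2  1.5]
 [-0.3 -0.8]
 [ 1.2 -0.3]
 [-0.3 -0.1]
 [-0.5  1.6]
 [ 1.3 -0.2]
 [ 0.2 -0.4]
 [-1.4 -0.8]]
hinge [[0.49493881 0.02100654 0.14      ]]
pad [[0.63252638 0.04719167 0.109     ]]
edge [[0.66096543 0.05754639 0.14      ]]
scene [0.63330146 0.04648031 0.11002487]
side [0.6318274  0.04178581 0.11209539]
```

```bash
cat >> h.py <<'E'
def to(target,R=None):
    o=get_obs(); r=Rt.from_quat(o["ee_rot"]); 
    print("clk",round(o["clock"],2),"pos",o["position"].round(4),"F",o["ft_force"].round(2),"w",round(o["grip_width"],2))
    if target is not None: print("shift mm",(r.inv().apply(np.array(target)-o["position"])*1e3).round(1))
    if R is not None: print("rotvec",(r.inv()*R).as_rotvec().round(4))
N=np.array([0.2149,-0.9766,0]); 
def pose(tilt): # x inward, z down, then tilt about y
    x=-N; z=np.array([0,0,-1.]); y=np.cross(z,x); return Rt.from_matrix(np.c_[x,y,z])*Rt.from_rotvec([0,tilt,0])
HINGE=np.array([.495,.021]); PAD=np.array([.6325,.0472,.109])
E
python3 -c "
import workcell;print([x for x in dir(workcell) if x[0]!='_'])
try: print(workcell.finger_overhang)
except Exception as e: print(e)
from h import *; to([0.65,-.04,.26],pose(0))
m=camera_model('scene');d=np.load('pics/scene0.npy')
for n,uv in dict(kaz=(194,269),kaz2=(228,293),kaz3=(119,265),k4=(192,339),tin=(338,135)).items():
  X=m['R'].T@(np.linalg.inv(m['camera_matrix'])@[*uv,1]*d[uv[1],uv[0]]-m['t']);print(n,X.round(3))
"; python3 -m creep '[[0,0,-0.14,0,0,0,255],[0,0,-0.14,0,0,0,255],[0,0,-0.14,0,0,0,255],[0,0,-0.14,0,0,0,255],[0,0,-0.14,0,0,0,255],[0,0,-0.14,0,0,0,255],[0,0,-0.14,0,0,0,255],[0,0,-0.14,0,0,0,255]]' 20; python3 -c "
from h import *; to([0.65,-.04,.26],pose(0))"
```

```text
['MotionError', 'camera', 'camera_model', 'finger_overhang', 'get_obs', 'hand_in']
0.025
clk 0.15 pos [ 0.2449 -0.5748  0.2557] F [-0.31  0.32 -0.6 ] w 1.0
shift mm [ 582.3 -333.1   -4. ]
rotvec [-9.0000e-04 -7.0000e-04 -1.3846e+00]
kaz [ 0.467 -0.291  0.029]
kaz2 [ 0.589 -0.295  0.032]
kaz3 [ 0.281 -0.4    0.025]
k4 [ 0.587 -0.444  0.032]
tin [ 0.549  0.456 -0.003]
clock: 0.95
position: [0.2449, -0.5748, 0.256]
ee_rot: [0.722, 0.692, 0.0, -0.0]
ft_force: [-0.5, -0.1, 0.8]
grip_width: -0.003
clk 0.95 pos [ 0.2449 -0.5748  0.256 ] F [-0.5  -0.09  0.84] w -0.0
shift mm [551.5 382.1  -3.8]
rotvec [-2.000e-04 -6.000e-04 -2.588e-01]
```

```bash
python3 -m creep '[[0,0,-0.13,0,0,0,255],[0,0,-0.13,0,0,0,255],[0,0,0,31,36,0,255],[0,0,0,31,36,0,255],[0,0,0,31,36,0,255],[0,0,0,31,36,0,255],[0,0,0,31,36,0,255],[0,0,0,31,36,0,255]]'; python3 -m creep '[[0,0,0,31,36,0,255],[0,0,0,31,36,0,255],[0,0,0,31,36,0,255],[0,0,0,31,36,0,255],[0,0,0,31,36,0,255]]'; python3 -c "
from h import *; to([0.65,-.05,.25],pose(0.25))"
```

```text
clock: 1.75
position: [0.4178, -0.346, 0.2563]
ee_rot: [0.628, 0.778, -0.0, 0.0]
ft_force: [0.9, -0.7, -0.4]
grip_width: -0.002
clock: 2.25
position: [0.5612, -0.1568, 0.2563]
ee_rot: [0.628, 0.778, -0.0, 0.0]
ft_force: [0.7, -1.2, 0.5]
grip_width: 0.004
clk 2.25 pos [ 0.5612 -0.1568  0.2563] F [ 0.75 -1.17  0.53] w 0.0
shift mm [ 85.7 109.3   6.2]
rotvec [ 0.0006  0.2502 -0.005 ]
```

```bash
python3 -m creep '[[0,0,0,28,36,0,255],[0,0,0,28,36,0,255],[0,0.125,0,0,30,0,255],[0,0.125,0,0,0,0,255],[0,0,0,0,0,0,255]]'; python3 -c "
from h import *; to([.6447,-.0085,.128],pose(0.25))
p,d=camera('wrist');cv2.imwrite('pics/w1.png',p);p,d=camera('scene');cv2.imwrite('pics/s1.png',p)"
```

```text
clock: 2.75
position: [0.6486, -0.0862, 0.2537]
ee_rot: [0.626, 0.77, 0.078, -0.099]
ft_force: [-0.2, -2.0, -0.2]
grip_width: -0.004
clk 2.75 pos [ 0.6486 -0.0862  0.2537] F [-0.16 -2.01 -0.18] w -0.0
shift mm [ 42.9  12.5 140.9]
rotvec [-0.0005 -0.0034 -0.0107]
```

View pics/w1.png

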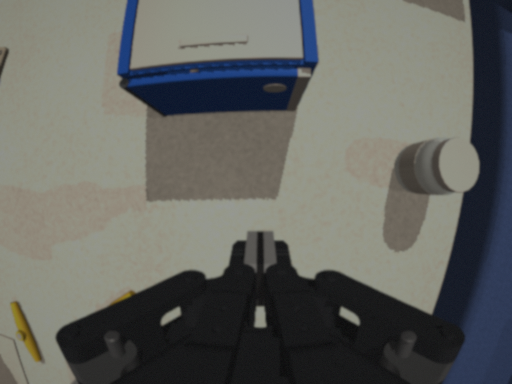

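View pics/s1.png

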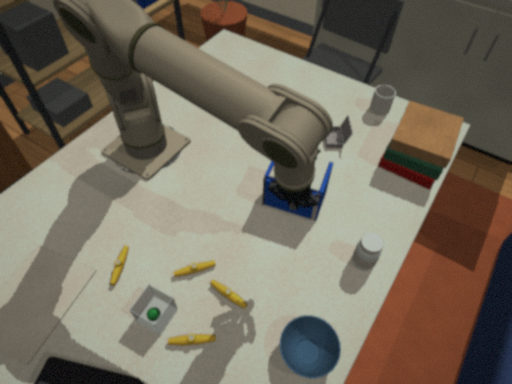

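Run:
```python
import cv2
p=cv2.imread("pics/w1.png")[50:125,110:330]; cv2.imwrite("pics/c3.png",cv2.resize(p,None,fx=3.6,fy=3.6,interpolation=cv2.INTER_CUBIC))
```

```text
(no output)
```

View pics/c3.png

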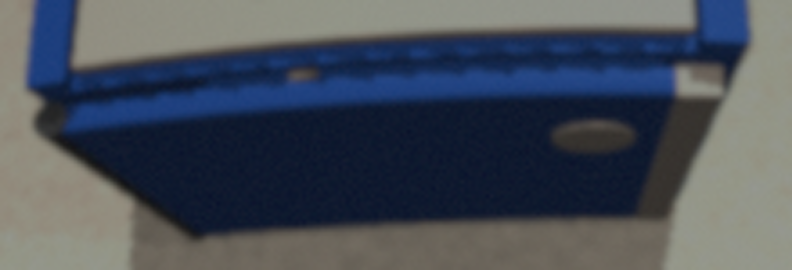

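```bash
cat >> h.py <<'E'
def wray(uv,zs,o,m=None):
    m=m or camera_model("wrist"); K=m["camera_matrix"]; d=np.array([uv[0]-K[0,2],uv[1]-K[1,2]]); r=np.linalg.norm(d); th=r/K[0,0]
    c=np.r_[np.sin(th)*d/r,np.cos(th)]; R=Rt.from_quat(o["ee_rot"]); M=m["mount"]
    v=R.apply(M[:3,:3]@c); p=R.apply(M[:3,3])+o["position"]; return p+v*(zs-p[2])/v[2]
E
python3 - <<'E'
from h import *
o=get_obs()
f=lambda u,v:(u/3.6+109.6,v/3.6+49.6)
for n,uv,z in(("hinge",(52,118),.14),("edgeouter",(715,97),.14),("spot",(594,135),.109),("botL",(197,236),.014),("botR",(665,217),.014)): print(n,wray(f(*uv),z,o).round(4))
E
```

```text
hinge [0.496  0.0219 0.14  ]
edgeouter [0.6618 0.0559 0.14  ]
spot [0.6344 0.0496 0.109 ]
botL [0.4972 0.0172 0.014 ]
botR [0.6635 0.0566 0.014 ]
```

```bash
python3 -m creep '[[0,0,0,8.6,2.5,28,255],[0,0,0,8.6,2.5,28,255],[0,0,0,8.6,2.5,28,255],[0,0,0,8.6,2.5,28,255],[0,0,0,8.6,2.5,29,255],[0,0,0,0,0,0,255]]'; python3 -c "
from h import *; to([.633+.2149*.017,.048-.977*.017,.128],pose(0.25))
p,d=camera('side');cv2.imwrite('pics/d2.png',cv2.resize(p[130:230,210:340],None,fx=6,fy=6,interpolation=2))"
```

```text
clock: 3.45
position: [0.6418, -0.0011, 0.1278]
ee_rot: [0.622, 0.773, 0.077, -0.099]
ft_force: [0.2, 1.8, 0.4]
grip_width: 0.0
clk 3.45 pos [ 0.6418 -0.0011  0.1278] F [0.16 1.83 0.36] w 0.0
shift mm [31.8  2.   8. ]
rotvec [-0.0044 -0.0009 -0.0003]
```

View pics/d2.png

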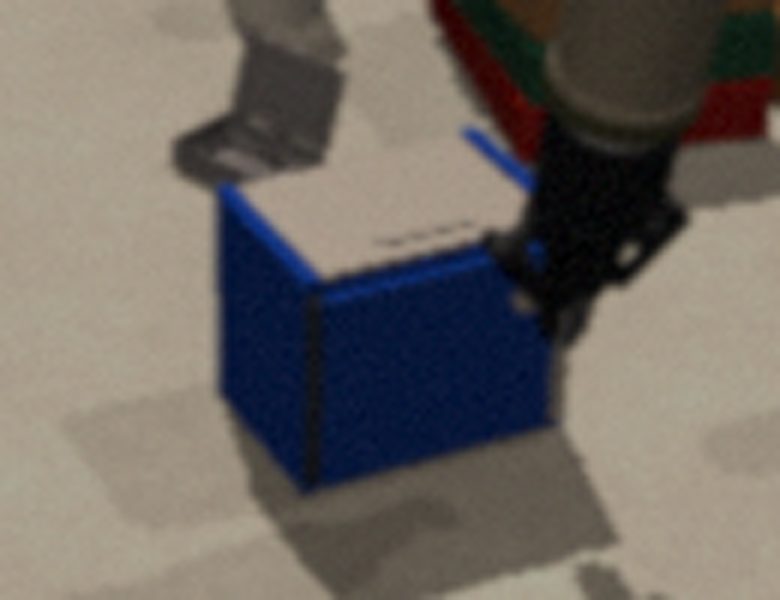

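```bash
python3 -m creep '[[0,0,0,9.7,1,2.5,255],[0,0,0,9.7,1,2.5,255],[0,0,0,5,0,1.2,255],[0,0,0,2,0,0.5,255],[0,0,0,0,0,0,255]]'; python3 -m creep '[[0,0,0,1.5,0,0.4,255],[0,0,0,0,0,0,255]]';  python3 -c "
from h import *; to([.633+.2149*.017,.048-.977*.017,.128],pose(0.25))"
```

```text
clock: 4.0
position: [0.6407, 0.0226, 0.1308]
ee_rot: [0.623, 0.772, 0.078, -0.097]
ft_force: [-0.6, 0.3, -0.3]
grip_width: -0.002
clock: 4.2
position: [0.6404, 0.0237, 0.1303]
ee_rot: [0.624, 0.772, 0.078, -0.097]
ft_force: [0.4, 0.3, -0.9]
grip_width: -0.003
clk 4.2 pos [0.6404 0.0237 0.1303] F [ 0.36  0.29 -0.88] w -0.0
shift mm [ 7.5 -2.   4.3]
rotvec [ 0.0011  0.0001 -0.0049]
```

```bash
for i in 1; do python3 -m creep '[[0,0,0,3,-1,1.3,255],[0,0,0,0,0,0,255]]'; python3 -m creep '[[0,0,0,1.5,0,0.6,255],[0,0,0,0,0,0,255]]'; python3 -m creep '[[0,0,0,1.5,0,0.6,255],[0,0,0,0,0,0,255]]'; done
```

```text
clock: 4.4
position: [0.6384, 0.0273, 0.1297]
ee_rot: [0.623, 0.772, 0.078, -0.097]
ft_force: [-0.9, -0.4, -0.1]
grip_width: -0.002
clock: 4.6
position: [0.6383, 0.0287, 0.1296]
ee_rot: [0.623, 0.772, 0.078, -0.097]
ft_force: [0.7, 0.4, -0.5]
grip_width: -0.001
clock: 4.8
position: [0.638, 0.0303, 0.1294]
ee_rot: [0.623, 0.772, 0.078, -0.097]
ft_force: [0.4, -0.4, 0.1]
grip_width: 0.0
```

```bash
for i in 1; do python3 -m creep '[[0,0,0,1.5,0,0.5,255],[0,0,0,0,0,0,255]]'; python3 -m creep '[[0,0,0,1.5,0,0.5,255],[0,0,0,0,0,0,255]]'; done; python3 -c "
from h import *
p,d=camera('wrist');cv2.imwrite('pics/w2.png',cv2.resize(p[40:290,130:390],None,fx=2.3,fy=2.3,interpolation=2))"
```

```text
clock: 5.0
position: [0.6378, 0.0313, 0.1293]
ee_rot: [0.624, 0.772, 0.078, -0.097]
ft_force: [0.1, -0.6, 0.8]
grip_width: 0.004
clock: 5.2
position: [0.6374, 0.0329, 0.1292]
ee_rot: [0.624, 0.772, 0.078, -0.097]
ft_force: [0.5, -2.5, 0.8]
grip_width: 0.0
```

View pics/w2.png

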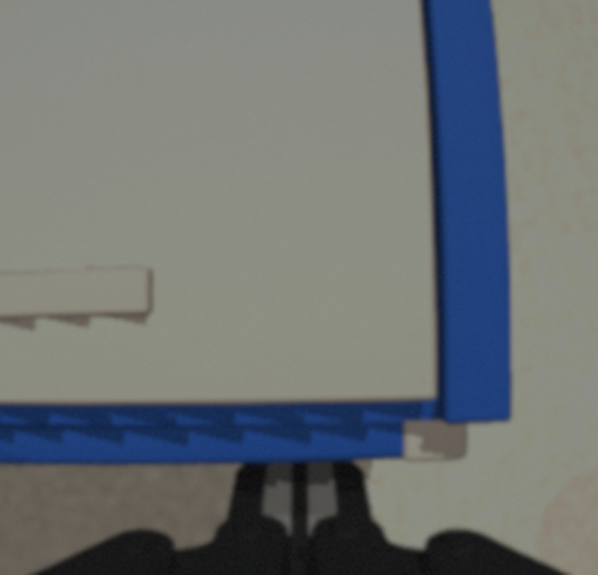

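```bash
for i in 1; do python3 -m creep '[[0,0,0,1.5,0,0.5,255],[0,0,0,0,0,0,255]]'; python3 -m creep '[[0,0,0,1.5,0,0.5,255],[0,0,0,0,0,0,255]]'; python3 -m creep '[[0,0,0,1,0,0.3,255],[0,0,0,0,0,0,255]]'; done
```

```text
clock: 5.45
position: [0.6371, 0.0347, 0.1292]
ee_rot: [0.623, 0.772, 0.078, -0.097]
ft_force: [-0.1, -1.8, 1.4]
grip_width: 0.0
clock: 5.65
position: [0.6368, 0.0358, 0.1291]
ee_rot: [0.624, 0.772, 0.078, -0.097]
ft_force: [-0.0, -4.8, 1.4]
grip_width: 0.003
clock: 5.85
position: [0.6368, 0.036, 0.129]
ee_rot: [0.624, 0.772, 0.078, -0.096]
ft_force: [1.0, -6.4, 3.9]
grip_width: 0.001
```

```bash
python3 -m creep '[[0,0,0,1.2,0,0.3,255],[0,0,0,0,0,0,255]]'; python3 -m creep '[[0,0,0,-43.6,0,-11.1,255],[0,0,0,-43.6,0,-11.1,255],[0,0,0,-43.6,0,-11.1,255],[0,0,0,-43.6,0,-11.1,255],[0,0,0,0,0,0,255],[0,0,0,0,0,0,255],[0,0,0,0,0,0,255]]';python3 -c "
from h import *; to(None)
p,d=camera('wrist');cv2.imwrite('pics/w3.png',p)
p,d=camera('scene');cv2.imwrite('pics/s3.png',cv2.resize(p[130:270,220:370],None,fx=4,fy=4,interpolation=2))"
```

```text
clock: 6.05
position: [0.6368, 0.0362, 0.1291]
ee_rot: [0.624, 0.771, 0.078, -0.096]
ft_force: [0.2, -9.5, 4.2]
grip_width: 0.001
clock: 6.75
position: [0.674, -0.1351, 0.1287]
ee_rot: [0.622, 0.773, 0.079, -0.098]
ft_force: [-0.7, 1.1, 0.6]
grip_width: 0.001
clk 6.75 pos [ 0.674  -0.1351  0.1287] F [-0.69  1.1   0.62] w 0.0
```

View pics/w3.png

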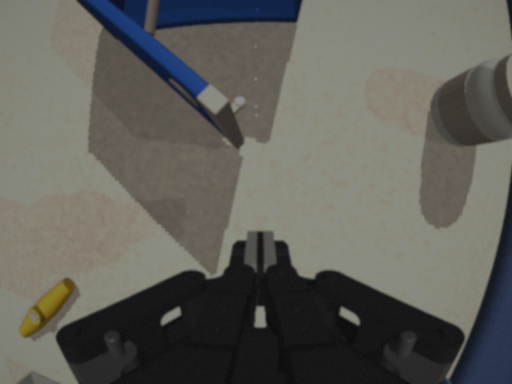

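View pics/s3.png

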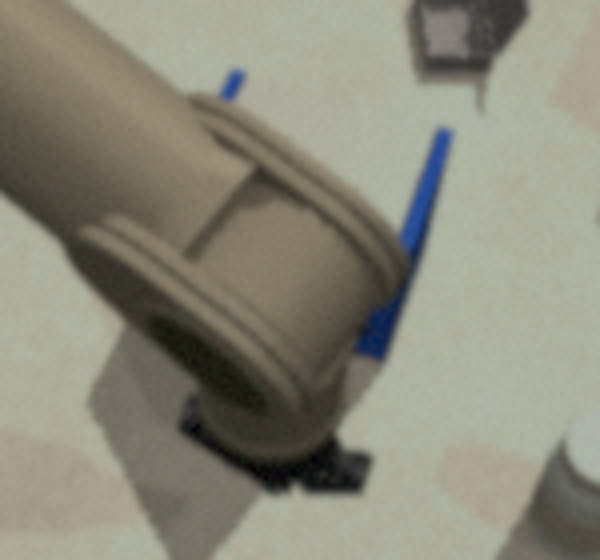

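```bash
cat >> h.py <<'E'
E1=np.array([.9766,.2149,0]); H3=np.array([.4955,.0215,0])
def dd(t): return np.cos(t)*E1+np.sin(t)*N
def tt(t): return -np.sin(t)*E1+np.cos(t)*N
def angle(P): v=np.array(P)-H3; return np.arctan2(v@N,v@E1),np.hypot(v@N,v@E1)
def pose2(yawdeg,tilt=-0.2): # tool x at world yaw, z down, tilt about tool y
    a=np.radians(yawdeg); x=np.array([np.cos(a),np.sin(a),0]); z=np.array([0,0,-1.]); y=np.cross(z,x)
    return Rt.from_matrix(np.c_[x,y,z])*Rt.from_rotvec([0,tilt,0])
E
python3 - <<'E'
from h import *
o=get_obs(); print(o["joint_pos"].round(2))
for uv in((213,98),):
    P=wray(uv,.14,o); print(P.round(4),angle(P))
t=.77
tgt=H3+.14*dd(t)-.040*tt(t); print(tgt)
to([*tgt[:2],.23],pose2(45))
to([*tgt[:2],.23],pose(0))
E
```

```text
[ 0.6   0.71 -0.58  1.29  0.13  1.32  0.3 ]
[ 0.6386 -0.0652  0.14  ] (np.float64(0.7612572887365573), np.float64(0.16729253751791603))
[ 0.63562221 -0.01805089  0.        ]
clk 6.85 pos [ 0.674  -0.1352  0.129 ] F [ 0.68 -0.1   0.57] w -0.0
shift mm [143.9 -12.6 -67.4]
rotvec [-0.0254 -0.4127  1.0078]
clk 6.85 pos [ 0.674  -0.1352  0.129 ] F [ 0.68 -0.1   0.57] w -0.0
shift mm [143.9 -12.6 -67.4]
rotvec [ 0.0005 -0.251  -0.0018]
```

```bash
python3 -m creep '[[0,0,0,12,0,-48,255],[0,0,0,12,0,-48,255],[0,-0.125,0,0,0,0,255],[0,-0.125,0,0,0,0,255],[0,0,0.14,0,0,0,255],[0,0,0.14,0,0,0,255],[0,0,0.14,0,0,0,255],[0,0,0.14,0,0,0,255]]';  python3 -m creep '[[0,0,0.14,0,0,0,255],[0,0,0.14,0,0,0,255],[0,0,0.14,0,0,0,255],[0,-0.1,0,0,0,0,255],[0,-0.1,0,0,0,0,255],[0,0,0,0,0,0,255]]'; python3 -c "
from h import *
to([.6356,-.018,.225],pose2(45));print(get_obs()['joint_pos'].round(2))"
```

```text
clock: 7.65
position: [0.6741, -0.1364, 0.228]
ee_rot: [0.82, 0.573, 0.0, -0.0]
ft_force: [-0.1, 0.2, -0.7]
grip_width: 0.003
clock: 8.25
position: [0.6749, -0.1331, 0.2266]
ee_rot: [0.915, 0.392, -0.093, 0.038]
ft_force: [-0.6, 0.7, -0.2]
grip_width: -0.003
clk 8.25 pos [ 0.6749 -0.1331  0.2266] F [-0.64  0.7  -0.25] w -0.0
shift mm [  55.5 -107.8   -9.4]
rotvec [0.0022 0.0007 0.024 ]
[ 0.26  0.59 -0.33  1.18  0.32  1.54 -0.82]
```

```bash
python3 -m creep '[[0,0,0,18.5,-36,-3,255],[0,0,0,18.5,-36,-3,255],[0,0,0,18.5,-36,-3,255],[0,0,0,0,0,0,255]]'; python3 -c "
from h import *
to([.6356,-.018,.122],pose2(45))
p,d=camera('wrist');cv2.imwrite('pics/w4.png',p)
p,d=camera('side');cv2.imwrite('pics/d4.png',cv2.resize(p[120:250,200:350],None,fx=4,fy=4,interpolation=2))"
```

```text
clock: 8.65
position: [0.6341, -0.0148, 0.2261]
ee_rot: [0.914, 0.393, -0.09, 0.037]
ft_force: [-0.1, -0.0, -0.1]
grip_width: 0.002
clk 8.65 pos [ 0.6341 -0.0148  0.2261] F [-0.13 -0.01 -0.13] w 0.0
shift mm [ 18.8   3.6 102.4]
rotvec [ 0.0022 -0.0055  0.0265]
```

View pics/w4.png

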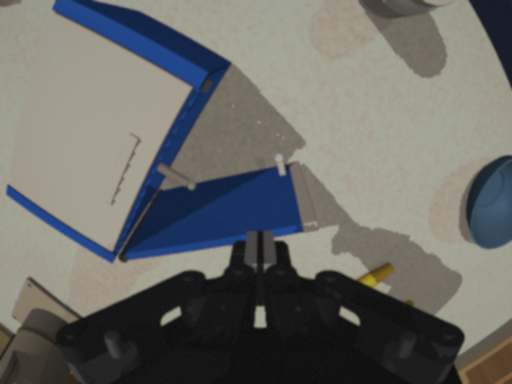

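View pics/d4.png

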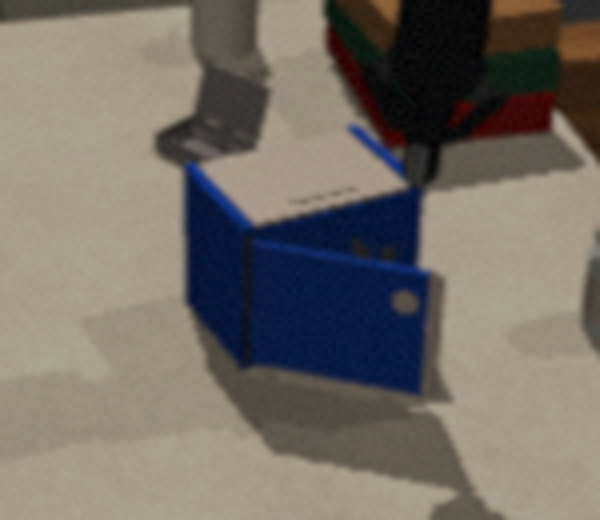

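```bash
python3 -m creep '[[0,0,0.02,6.2,1,34,255],[0,0,0,6.2,1,34,255],[0,0,0,6.2,1,34,255],[0,0,0,0,0,0,255]]'; python3 -c "
from h import *
to([.6356,-.018,.122],pose2(45))
p,d=camera('wrist');cv2.imwrite('pics/w5.png',p)
p,d=camera('side');cv2.imwrite('pics/d5.png',cv2.resize(p[120:250,200:350],None,fx=4,fy=4,interpolation=2))"
```

```text
clock: 9.15
position: [0.6338, -0.0287, 0.1171]
ee_rot: [0.92, 0.379, -0.095, 0.039]
ft_force: [-0.5, -0.2, 0.1]
grip_width: 0.0
clk 9.15 pos [ 0.6338 -0.0287  0.1171] F [-0.5  -0.2   0.12] w 0.0
shift mm [ 7.6 -6.4 -6.6]
rotvec [-0.0019  0.0052 -0.0044]
```

View pics/w5.png

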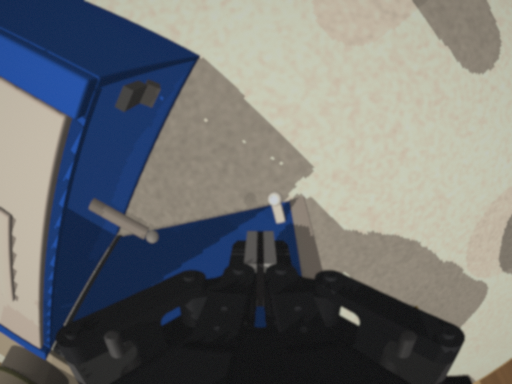

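View pics/d5.png

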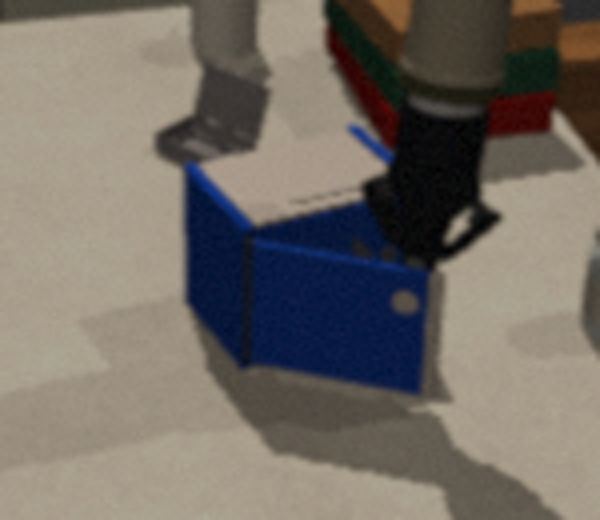

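```bash
cat > plan.py <<'E'
from h import *
import sys
def plan(thetas,off=.020,r=.145,z=.117,yaw=None):
    o=get_obs(); p=o["position"]; R=Rt.from_quat(o["ee_rot"])
    for t in thetas:
        q=H3+r*dd(t)-off*tt(t); q[2]=z
        y=min(45,102.4-57.3*t); Rn=pose2(y)
        s=R.inv().apply(q-p)*1e3; w=(R.inv()*Rn).as_rotvec()
        print(round(t,2),np.r_[w.round(3),s.round(1)]); p,R=q,Rn
if __name__=="__main__":
    o=get_obs(); v=o["position"]-H3; v[2]=0; print("theta of tool",angle(v+H3))
    plan(eval(sys.argv[1]))
E
python3 plan.py 'np.arange(.72,1.7,.07)'
```

```text
theta of tool (np.float64(0.5514843895145324), np.float64(0.14935720063241772))
0.72 [ 3.0e-03 -0.0e+00 -5.0e-03 -4.3e+00 -8.0e-01  6.5e+00]
0.79 [ 0.   0.   0.  -9.3  3.8  1.9]
0.86 [ 0.   0.   0.  -9.5  3.2  1.9]
0.93 [ 0.   0.   0.  -9.7  2.5  2. ]
1.0 [ 0.   0.   0.  -9.9  1.8  2. ]
1.07 [  0.014   0.      0.067 -10.      1.1     2.   ]
1.14 [  0.014   0.      0.069 -10.      1.      2.   ]
1.21 [  0.014   0.      0.069 -10.      1.      2.   ]
1.28 [  0.014   0.      0.069 -10.      1.      2.   ]
1.35 [  0.014   0.      0.069 -10.      1.      2.   ]
1.42 [  0.014  -0.      0.069 -10.      1.      2.   ]
1.49 [  0.014   0.      0.069 -10.      1.      2.   ]
1.56 [  0.014   0.      0.069 -10.      1.      2.   ]
1.63 [  0.014  -0.      0.069 -10.      1.      2.   ]
```

```bash
python3 -m creep '[[0,0,0,-5,-1,3,255],[0,0,0,-9.3,3.8,1.9,255],[0,0,0,-9.5,3.2,1.9,255],[0,0,0,-9.7,2.5,2,255],[0,0,0,-9.9,1.8,2,255],[0,0,0,0,0,0,255]]'; python3 -c "
from h import *
p,d=camera('wrist');cv2.imwrite('pics/w6.png',p)"; python3 plan.py 'np.arange(1.07,1.7,.07)'
```

```text
clock: 9.85
position: [0.6112, -0.0674, 0.1203]
ee_rot: [0.92, 0.378, -0.092, 0.04]
ft_force: [-0.2, 0.0, 0.1]
grip_width: 0.004
theta of tool (np.float64(0.8637203327230247), np.float64(0.14560827518883762))
1.07 [ 0.017  0.     0.062 -9.1    1.8    5.1  ]
1.14 [  0.014   0.      0.069 -10.      1.      2.   ]
1.21 [  0.014   0.      0.069 -10.      1.      2.   ]
1.28 [  0.014   0.      0.069 -10.      1.      2.   ]
1.35 [  0.014   0.      0.069 -10.      1.      2.   ]
1.42 [  0.014  -0.      0.069 -10.      1.      2.   ]
1.49 [  0.014   0.      0.069 -10.      1.      2.   ]
1.56 [  0.014   0.      0.069 -10.      1.      2.   ]
1.63 [  0.014   0.      0.069 -10.      1.      2.   ]
```

View pics/w6.png

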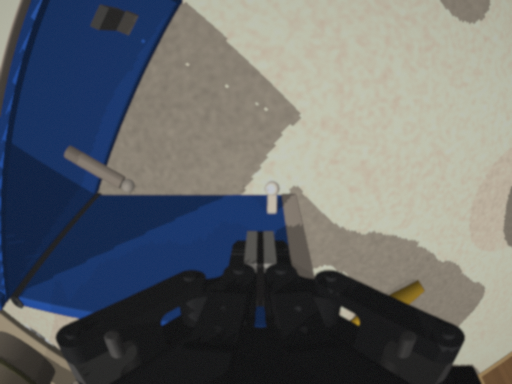

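```bash
python3 -m creep '[[0.014,0,0.069,-10,1,2.5,255],[0.014,0,0.069,-10,1,2.5,255],[0.014,0,0.069,-10,1,2.5,255],[0.014,0,0.069,-10,1,2.5,255],[0.014,0,0.069,-10,1,2,255],[0.014,0,0.069,-10,1,2,255],[0.014,0,0.069,-10,1,2,255],[0,0,0,0,0,0,255]]'; python3 -c "
from h import *
p,d=camera('wrist');cv2.imwrite('pics/w7.png',p)"; python3 plan.py 'np.arange(1.6,1.7,.03)'
```

```text
clock: 10.7
position: [0.5555, -0.1103, 0.1182]
ee_rot: [0.985, 0.143, -0.098, 0.016]
ft_force: [-0.1, 0.5, 0.1]
grip_width: -0.001
theta of tool (np.float64(1.3541261995052007), np.float64(0.1443841052529178))
1.6 [ 2.40e-02 -2.00e-03  1.02e-01 -1.50e+01  3.30e+00  4.30e+00]
1.63 [ 0.006 -0.     0.029 -4.3    0.5    0.9  ]
1.66 [ 0.006  0.     0.029 -4.3    0.5    0.9  ]
1.69 [ 0.006 -0.     0.029 -4.3    0.5    0.9  ]
```

View pics/w7.png

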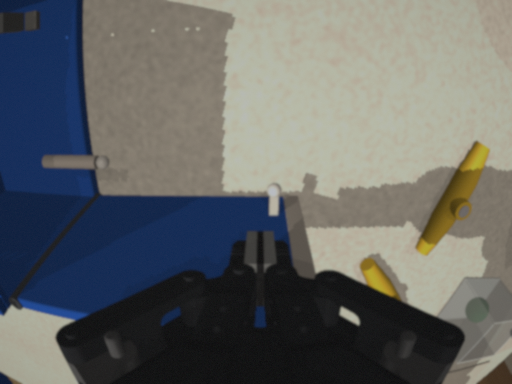

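```bash
python3 -m creep '[[0.012,0,0.05,-7.5,1.5,2,255],[0.012,0,0.05,-7.5,1.5,2,255],[0.006,0,0.03,-4.3,0.5,0.9,255],[0.006,0,0.03,-4.3,0.5,0.9,255],[0.006,0,0.03,-4.3,0.5,0.9,255],[0,0,0,0,0,0,255]]'; python3 -c "
from h import *
o=get_obs();p,d=camera('wrist');cv2.imwrite('pics/w8.png',p);print(Rt.from_quat(o['ee_rot']).as_matrix()[:,0])"; python3 plan.py 'np.arange(1.66,1.75,.03)'
```

```text
clock: 11.35
position: [0.5288, -0.1201, 0.1171]
ee_rot: [0.994, 0.047, -0.099, 0.005]
ft_force: [-0.2, 0.1, -0.4]
grip_width: -0.001
[ 0.97602837  0.09298869 -0.19677836]
theta of tool (np.float64(1.5544676782615725), np.float64(0.14534564007801157))
1.66 [-6.0e-03 -2.0e-03 -3.0e-02  4.6e+00  3.0e-01 -8.0e-01]
1.69 [ 0.006  0.     0.029 -4.3    0.5    0.9  ]
1.72 [ 0.006 -0.     0.029 -4.3    0.5    0.9  ]
1.75 [ 0.006  0.     0.029 -4.3    0.5    0.9  ]
```

View pics/w8.png

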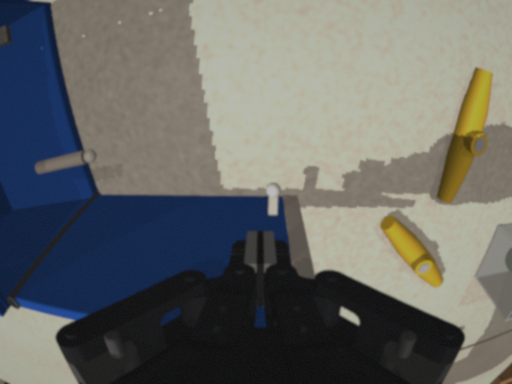

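```bash
python3 -m creep '[[0,0,0,8,0,-2,255],[0,0,0,15,0,-3,255],[0,0,0,20,0,-4,255],[0,0,0,-8,0,-40,255],[0,0,0,-8,0,-40,255],[0,0,0,-8,0,-40,255],[0,0,0,0,0,0,255]]';python3 -c "
from h import *
o=get_obs();p,d=camera('wrist');cv2.imwrite('pics/w9.png',p);print(o['position'],o['ft_force'])
p,d=camera('side');cv2.imwrite('pics/d9.png',p);p,d=camera('scene');cv2.imwrite('pics/s9.png',p)"
```

```text
clock: 12.1
position: [0.5759, -0.1156, 0.2459]
ee_rot: [0.994, 0.048, -0.094, 0.005]
ft_force: [-0.5, -0.4, -0.1]
grip_width: -0.004
[ 0.57585695 -0.11556787  0.24590689] [-0.45785213 -0.41850228 -0.07904718]
```

View pics/w9.png

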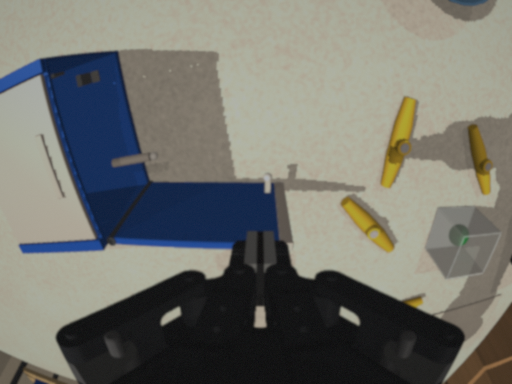

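View pics/d9.png

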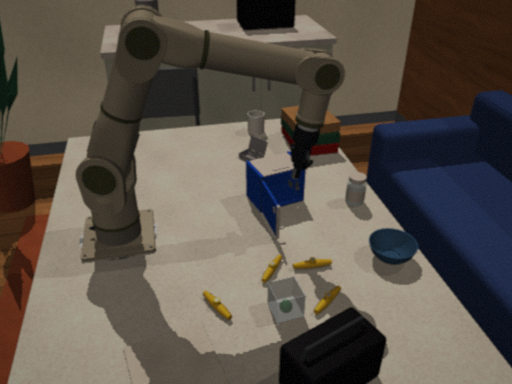

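View pics/s9.png

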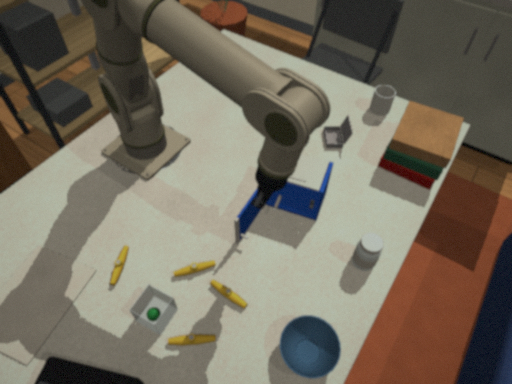

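```bash
python3 -c "
from h import *
p=cv2.imread('pics/d9.png');cv2.imwrite('pics/c9.png',cv2.resize(p[145:240,230:330],None,fx=6,fy=6,interpolation=2))
for t in (1.5,1.57,1.65,1.69,1.75,1.85):
  P=H3+.17*dd(t);P[2]=.14;Q=P.copy();Q[2]=.014;print(t,(proj('side',[P,Q])-[230,145]).round(1)*6, proj('scene',[P,Q]).round(1).tolist())"
```

```text
1.5 [[346.2 354.6]
 [337.8 542.4]] [[246.3, 223.6], [246.7, 246.6]]
1.57 [[326.4 360.6]
 [319.2 548.4]] [[242.3, 222.4], [243.0, 245.4]]
1.65 [[303.  366. ]
 [297.  554.4]] [[237.8, 220.7], [238.9, 243.8]]
1.69 [[291.  368.4]
 [285.  557.4]] [[235.6, 219.7], [236.9, 242.9]]
1.75 [[272.4 371.4]
 [267.6 560.4]] [[232.5, 218.1], [234.0, 241.4]]
1.85 [[241.2 375.6]
 [237.  564.6]] [[227.5, 215.2], [229.5, 238.6]]
```

View pics/c9.png

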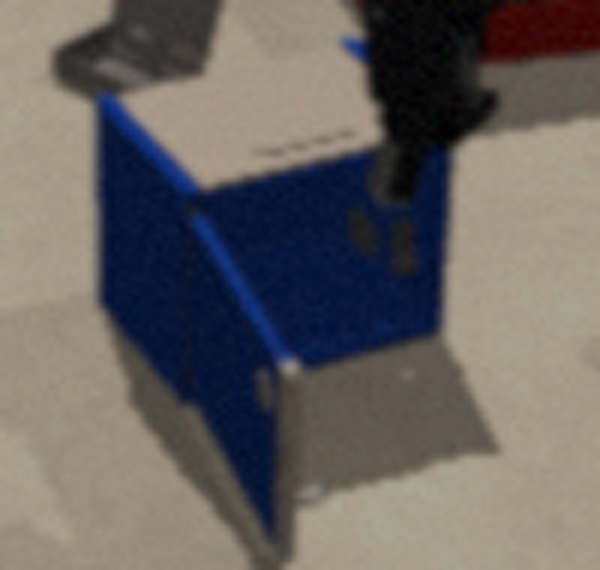

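```bash
python3 -c "
from workcell import *
print(hand_in())"
```

```text
the job is handed in; nothing more can be done
None
```

The caddy's door stands open at about 1.69 rad, roughly 7° past square, and I handed the job in at about 12 s on the robot's clock.

- **Press:** With the fingers shut, I pressed the white spot in about 4 mm. The force was about 5 N, rising to about 10 N at the stop. I then withdrew, and the spring popped the door ajar to about 0.76 rad.
- **Push:** I lowered the shut fingertips behind the door and pushed its inner face along its arc. The wrist force stayed within sensor noise throughout. Nothing was ever taken between the fingers.
- **Final checks:** The last side picture puts the door at about 1.69 rad. That agrees with about 1.69 rad worked out from the tool's heading, with the door lying parallel to it in the last wrist picture of the push. The white lid is shut, and the kazoos, tin and box with the ball look unmoved. The gripper stands clear, about 10 cm above the door.

No check failed. My camera estimates of the caddy's position agreed to within 2–3 mm, apart from a single side-camera depth reading of the white spot that was about 5 mm off.

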